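# Seat a scraper blade on its locating pin

## Task

Take the scraper blade off the red blade box and lay it flat on the bed of the clamped floor scraper, with its notch over the brass locating pin, then slide it fully back so that its rear edge is flush and square against the fence. Don't force it: if the notch is not over the pin, feel for it; leave the other things on the bench alone and let go of the blade at the end.

Things in the scene. Friction and masses are not known exactly. Their poses are not given: they have to be found in the camera images.
- blade_centre (a point): Loose flat steel scraper blade, 50 mm (x) by 66 mm (y) by 4 mm thick, about 100 g, lying flat, z up, on a red box narrower than itself. Point at the plate's centre, half-way through its thickness. Yellow cutting edge at x = -25 mm, rear edge at x = +25 mm. Grip it across its two ends (y = -33 and +33 mm): they overhang box and bed, and fingertips may reach 20 mm below it on either.
- notch (a point): Middle of the open notch in the blade's rear edge (same axes as the blade, 17 mm behind its centre along +x). The notch is 9 mm wide in y and 16 mm deep in x, open to the rear, square-cornered, through the full thickness.
- bed (a point): Dark steel blade bed of the floor scraper, fixed in a blue bench clamp, orange handle behind. Point on the bed's top, 50 mm above the bench; z up, x towards the fence. Bed 32 mm wide (y -16 to +16), x from -16 to +25 mm; nothing wider within 20 mm below it. A seated blade has its rear edge on the fence, its centre then at x = 0, z = +2 mm, y as the pin's within 1.5 mm.
- fence (a point): Middle of the foot of the fence's face, which looks to -x, 25 mm behind the bed point; axes as the bed's. The fence is 32 mm wide and rises 12 mm above the bed; the orange handle behind it, 30 mm thick, has its top 11 mm above the bed.
- pin_slot (a point): Middle of the slot in the bed, 9 mm ahead of the fence, axes as the bed's. The brass locating pin, 6 mm in diameter with a flat tip, stands 8 mm above the bed in this slot. It is locked anywhere from 11 mm to one side (y) to 11 mm to the other, different every time and NOT reported: this point is not the pin. Find the pin by touch or by eye.
- stand: Red blade box, fixed to the bench: 44 mm (x) by 36 mm (y), top 36 mm above the bench, on a thin black foot 78 by 70 mm and 6 mm high. Origin at the centre of its underside. The blade starts on its top.
- tape_roll: Bystander: empty cardboard core of a tape roll, 90 mm across, 46 mm high, standing on the bench. Origin at the centre of its underside.
- screwdriver: Bystander: screwdriver, 170 mm long, lying on the bench. Origin at about its middle, handle to its -x.
- parts_bin: Bystander: small open black bin, 120 by 90 mm, 60 mm high. Origin at the centre of its underside.
Not all that is in view belongs to the job. There is more than one size of the part that bears blade_centre; the job needs the smallest.

How it is judged:
At the end, for the whole second after the job is handed in: The blade lies at rest and released, yellow edge forward, flat on the bed (within 1.5 mm in height and 0.05 rad), its rear edge within 2 mm of the fence and square to it within 0.06 rad, which is possible only with the notch over the pin (x of blade_centre in the frame of bed between -0.002 and 0.0015 m and y of blade_centre in the frame of bed between -0.0135 and 0.0135 m and z of blade_centre in the frame of bed between 0 and 0.0035 m and angle between the x axis of blade_centre and the x axis of bed, either way round below 0.06 rad and angle between blade_centre's own z axis and vertical below 0.05 rad and linear speed of blade below 0.01 m/s and contact force between blade and the fingers below 0.05 N); the robot touches nothing.
It fails at once if The blade is forced: over 45 N between it and the scraper (bed, fence or pin) (contact force between blade and holder above 45 N).
It fails at once if The tape roll is moved more than 25 mm (distance of tape_roll from where it was at the start of the episode above 0.025 m).
It fails at once if The screwdriver is moved more than 25 mm (distance of screwdriver from where it was at the start of the episode above 0.025 m).
It fails at once if The parts bin is moved more than 25 mm (distance of parts_bin from where it was at the start of the episode above 0.025 m).
It also fails if it takes over 51 s, if anything falls off the work surface, if the arm or the gripper's body presses on something with over 40 N, if the wrist force passes 120 N, or if a joint passes its speed limit or range.

## Robot

A 7-joint arm with a two-finger parallel gripper is mounted at the origin on the work surface. World frame = base frame: x ahead of the robot, y to its left, z up, the work surface at z = 0. Lengths are in m, angles in rad, forces in N, time in s.
With the tool pointing down it reaches from about 0.35 to 0.9 m from the base axis. Payload 19.9 kg.
Tool frame: the origin (TCP) lies at the centre of the arm's flange, where the gripper is bolted on; the fingertips stand 173 mm ahead of it and the grasp point (between the pads) lies 155 mm ahead of it; z points along the fingers, y is the line along which they close (so a half turn about z gives the same grasp; the last joint's range is limited). The gripper opens to 85 mm and grips with 20 to 120 N. Pads are 22 mm wide; open, the fingers measure 114 mm over their backs; the gripper's body (76 mm by 85 mm) begins 54 mm behind the grasp point. The pads swing forward as they close: fully open they stand 13 mm farther back than shut.
Start: joints at [1.099, 0.417, -0.01, 1.614, 0.005, 1.111, -0.053], TCP at [0.26, -0.568, 0.405] pointing down, gripper open.
Joint ranges: [-2.81, 2.81], [-0.39, 2.02], [-1.27, 1.25], [0.06, 2.57], [-1.19, 4.33], [0.19, 2], [-2.82, 2.82]. Speed limits (rad/s): [1.89, 1.89, 2.39, 2.39, 3.01, 3.01, 3.01].

## Interface

Orientations are given as a 3x3 rotation matrix whose columns are the frame's x, y, z axes.
In Python, from plant import manip gives the robot as it stands. Calls block until the motion is done:
- manip.move_to(position, orientation): joint-space move of the TCP to a pose.
- manip.movel(position, orientation=None, v=0.15, contact_N=None): straight line of the TCP; orientation=None keeps the orientation; v is the mean speed in m/s. With contact_N (N) it stops when the force on the tool has changed by that much, and returns True; else False.
- manip.goto_joints(angles): joint-space move.
- manip.move_gripper(opening, effort=None): finger opening in m; effort is the grip in N (None keeps the last); returns when the fingers have stopped.
- manip.pause(seconds).
- manip.solve_ik(position, orientation): joint angles nearest the present ones, or None.
- manip.get_obs(): the state.
- manip.grab_frame(name): name is "scene" or "top" or "wrist"; returns a dict with "frame" (420x560x3 uint8, red, green, blue), "camera_matrix" (3x3 intrinsics, pixels), "dist_coeffs" ([k1, k2, p1, p2, k3] as OpenCV has them; the pictures are not rectified), "R" (3x3) and "t" (3): a world point X has camera coordinates R X + t; the wrist camera has in their place "hand_eye" (4x4, takes a point from camera to tool coordinates, whose origin is the TCP and whose axes are the flange's). Camera axes: x right, y down, z forward; pixel columns grow to the right and rows downward; lengths in m; the calibration is good to about 2 mm. A picture is of the moment at which its call begins: read the wrist's pose just before it. There is no depth.
A pose or a line that the arm cannot do raises manip.PlanningError and nothing moves.
- manip.finish_job(): hands the job in; it is judged then, once.
The state is a dict: "t": time; "joint_pos": joint angles; "dq": joint speeds; "joint_efforts": joint torques, N m; "tcp_pos": TCP position; "orientation": TCP orientation; "ft_force": force on the tool from outside, world axes, zero at the start; "ft_torque": the same for the moment, N m; "width": finger opening in m; "finger_force": force on a finger pad.
Only numpy, scipy, OpenCV 4.12 (cv2) and the standard library are available. Lean on these libraries where they do the work, as an engineer would, in place of code of your own. Each camera call takes 0.05 s, during which the arm holds its last target. There are 200 camera calls.

## Working session

There is one attempt and no reset: what is moved stays moved. The work goes in short steps, each a Python script; the robot and the scene stay as the last script left them, time stands still between calls to the robot, and variables do not carry over. Pictures are saved under pics/ and viewed, at most 10 in all, crops included, and the job is handed in when it is done.

```bash
ls; mkdir -p pics
python3 - <<'E'
from plant import manip
import cv2,pickle
d={}
for n in ("scene","top","wrist"):
    o=manip.get_obs(); f=manip.grab_frame(n); f['obs']=o; d[n]=f
    cv2.imwrite(f"pics/{n}0.png",f["frame"][:,:,::-1])
pickle.dump(d,open("f0.pkl","wb"))
o=d['wrist']['obs'];print(o['t'],o['tcp_pos'],o['orientation'],o['width'])
print(d['wrist']['hand_eye'],d['top']['R'],d['top']['t'],d['top']['camera_matrix'],d['top']['dist_coeffs'])
E
```

```text
pics
0.1 [ 0.26040521 -0.56803763  0.40412055] [[ 9.09041458e-01  4.16705366e-01 -5.15013252e-04]
 [ 4.16705680e-01 -9.09040943e-01  9.69827071e-04]
 [-6.40359868e-05 -1.09622196e-03 -9.99999397e-01]] 0.08536273665120934
[[-4.66353243e-04 -9.64205813e-01 -2.65154544e-01  6.59000690e-02]
 [ 9.99999484e-01 -2.10301845e-04 -9.94057036e-04 -9.47493189e-06]
 [ 9.02713083e-04 -2.65154871e-01  9.64205414e-01  3.03468557e-02]
 [ 0.00000000e+00  0.00000000e+00  0.00000000e+00  1.00000000e+00]] [[-2.99107074e-02 -9.99552193e-01 -8.73838526e-04]
 [-9.98288757e-01  2.99168257e-02 -5.02448084e-02]
 [ 5.02484508e-02 -6.30514584e-04 -9.98736550e-01]] [0.10379749 0.55910273 1.42336895] [[533.11899836   0.         277.34573384]
 [  0.         533.11899836 200.63460498]
 [  0.           0.           1.        ]] [-0.14307998  0.          0.          0.          0.        ]
```

View pics/top0.png

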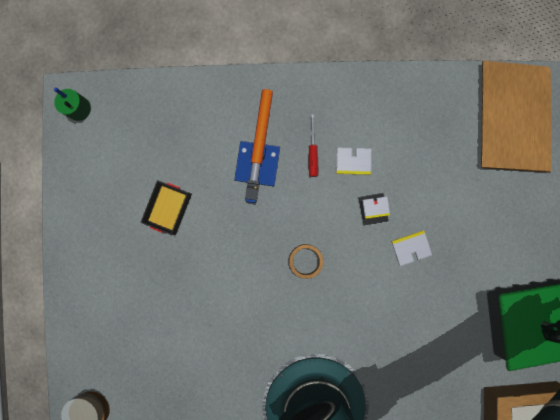

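View pics/scene0.png

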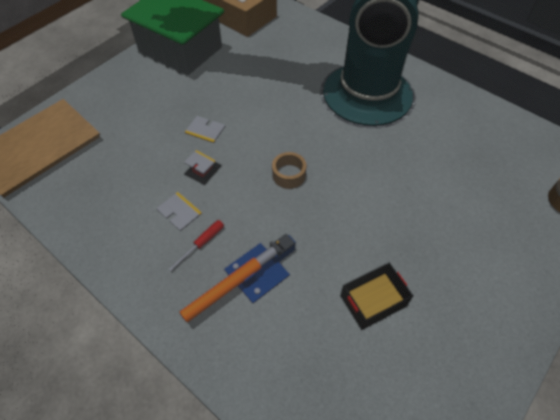

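```bash
cat > h.py <<'E'
import numpy as np, cv2
from plant import manip
def cam(f,o=None):
    "R,t world->camera"
    if 'hand_eye' in f:
        T=np.eye(4);T[:3,:3]=o['orientation'];T[:3,3]=o['tcp_pos']
        W=np.linalg.inv(T@np.array(f['hand_eye']));return W[:3,:3],W[:3,3]
    return np.array(f['R']),np.array(f['t'])
def ray(f,px,o=None):
    R,t=cam(f,o)
    u=cv2.undistortPoints(np.array([[px]],float),np.array(f['camera_matrix']),np.array(f['dist_coeffs']))[0,0]
    d=R.T@np.r_[u,1];return -R.T@t,d/np.linalg.norm(d)
def onz(f,px,z,o=None):
    c,d=ray(f,px,o);return c+d*(z-c[2])/d[2]
def tri(rays):
    A=sum(np.eye(3)-np.outer(d,d) for c,d in rays);b=sum((np.eye(3)-np.outer(d,d))@c for c,d in rays)
    return np.linalg.solve(A,b)
def proj(f,X,o=None):
    R,t=cam(f,o);return cv2.projectPoints(np.array(X,float).reshape(-1,3),cv2.Rodrigues(R)[0],t,np.array(f['camera_matrix']),np.array(f['dist_coeffs']))[0][:,0]
def down(yaw):
    "tool z down, tool x at yaw in world"
    c,s=np.cos(yaw),np.sin(yaw);return np.array([[c,s,0],[s,-c,0],[0,0,-1.]])
def snap(n,name):
    o=manip.get_obs();f=manip.grab_frame(n);f['obs']=o
    cv2.imwrite(f'pics/{name}.png',f['frame'][:,:,::-1]);return f
E
python3 - <<'E'
from h import *
import pickle
d=pickle.load(open('f0.pkl','rb'));f=d['top']
for n,p,z in [('blade',(376,207),.038),('notch',(376,201),.038),('yellow',(377,215),.038),('bedtip',(251,198),.05),('fence',(254,180),.05),('hand',(266,95),.06),('tape',(306,261),.046),('sd',(313,160),.01),('A',(354,161),0),('C',(412,247),0)]: print(n,onz(f,p,z).round(3))
a,b=f['frame'][130:275,235:440],d['scene']['frame'][110:250,140:320]
a=cv2.resize(a,None,fx=3.9,fy=3.9,interpolation=2)
cv2.imwrite('pics/crop.png',a[:,:,::-1])
E
```

```text
blade [ 0.536 -0.175  0.038]
notch [ 0.552 -0.176  0.038]
yellow [ 0.515 -0.177  0.038]
bedtip [0.569 0.156 0.05 ]
fence [0.616 0.147 0.05 ]
hand [0.841 0.109 0.06 ]
tape [0.399 0.017 0.046]
sd [ 0.67  -0.013  0.01 ]
A [ 0.665 -0.126  0.   ]
C [ 0.425 -0.278  0.   ]
```

View pics/crop.png

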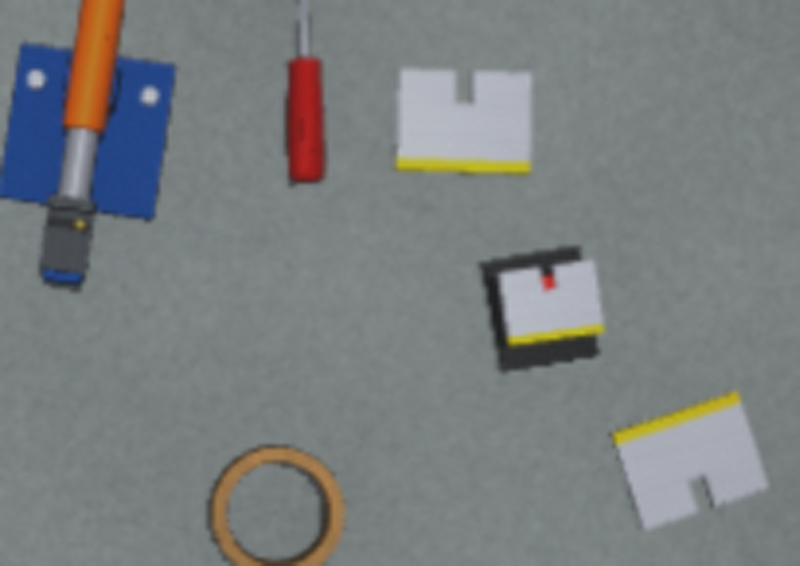

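Candidates for the blade in the top picture are (354,161), (376,207) and (412,247). The middle one is clearly the smallest and is the only one on the red box with the black foot, so it is the one the job needs. The bed is at about (251,192), and the brass pin shows right of the bed's middle. Next I take two wrist views over each.

Run:
```python
from h import *
import pickle
d={}
R=down(.06);p=np.array([.536,-.175,.32])
manip.move_to(p-R@[0,.03,0],R); d['b1']=snap('wrist','b1')
manip.movel(p+R@[0,.03,0],v=.2); d['b2']=snap('wrist','b2')
R=down(-.17);p=np.array([.60,.150,.32])
manip.move_to(p+R@[0,.03,0],R); d['s1']=snap('wrist','s1')
manip.movel(p-R@[0,.03,0],v=.2); d['s2']=snap('wrist','s2')
pickle.dump(d,open('f1.pkl','wb'))
print(manip.get_obs()['t'])
for k in 'bs':
    a=[cv2.resize(d[k+i]['frame'][60:360,80:480],None,fx=2,fy=2) for i in '12']
    # keep scale: each crop 400x300 offset (80,60), stacked at 1x horizontally
    cv2.imwrite(f'pics/{k}12.png',np.hstack([d[k+i]['frame'][60:360,80:480] for i in '12'])[:,:,::-1])
```

```text
4.35
```

View pics/b12.png

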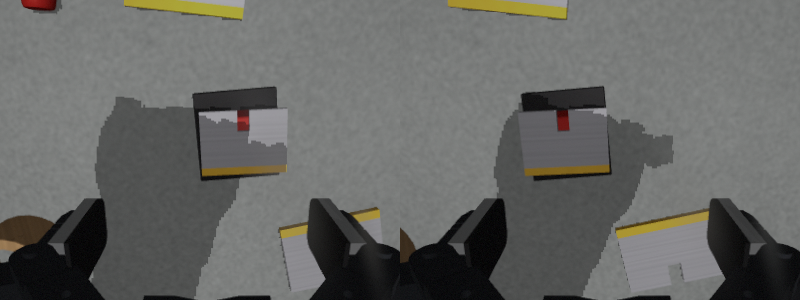

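View pics/s12.png

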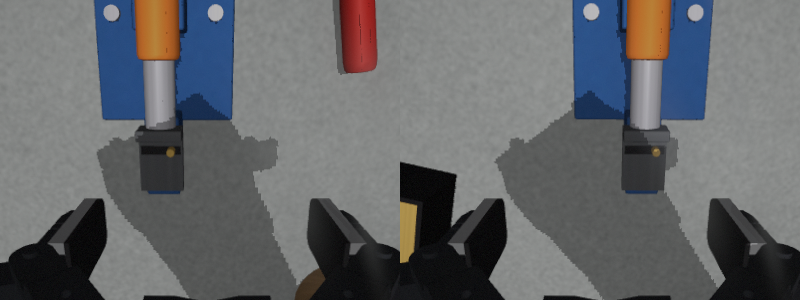

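The wrist views show the blade at full-image pixels (323,201) and (245,201), yellow edge down and notch up. They show the bed at about (241,220) and (323,220), with the brass pin at (250,213) and (336,213). I'll enlarge all four to read the corners.

Run:
```python
from h import *
import pickle
d=pickle.load(open('f1.pkl','rb'))
T=[]
for k,x,y in (('b1',271,163),('b2',193,163),('s1',190,180),('s2',272,180)):
    c=d[k]['frame'][y:y+75,x:x+100].astype(float)
    c=255*(c/255)**.5
    T.append(cv2.resize(c.astype(np.uint8),None,fx=4,fy=4,interpolation=cv2.INTER_CUBIC))
cv2.imwrite('pics/tiles.png',np.vstack([np.hstack(T[:2]),np.hstack(T[2:])])[:,:,::-1])
```

```text
(no output)
```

View pics/tiles.png

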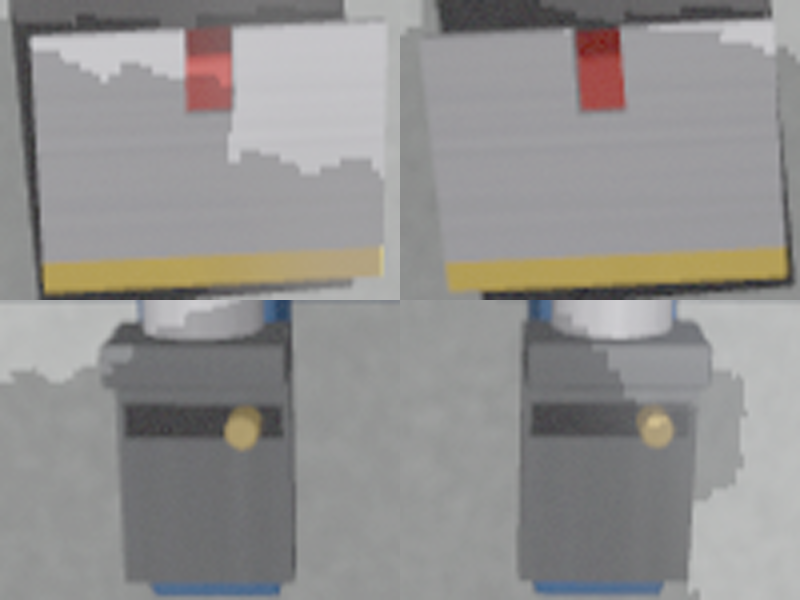

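```bash
cat > meas.py <<'E'
from h import *
import pickle
d=pickle.load(open('f1.pkl','rb'))
off=dict(b1=(271,163),b2=(193,163),s1=(190,180),s2=(272,180))
def P(k,p): return np.array(off[k])+(np.array(p)+.5)/4-.5
def T(a,pa,b,pb): return tri([ray(d[a],P(a,pa),d[a]['obs']),ray(d[b],P(b,pb),d[b]['obs'])])
B={n:T('b1',p,'b2',q) for n,p,q in [('RL',(30,37),(18,37)),('RR',(388,21),(375,20)),('FR',(382,277),(386,278)),('FL',(43,294),(47,292)),('NL',(187,109),(180,110)),('NR',(232,109),(225,108))]}
S={n:T('s1',p,'s2',q) for n,p,q in [('FL',(127,283),(119,280)),('FR',(295,280),(290,283)),('LT',(127,105),(132,104)),('LB',(127,137),(132,137)),('RT',(283,103),(288,105)),('RB',(281,136),(288,137)),('pin',(242,132),(256,131))]}
E
python3 - <<'E'
from meas import *
for D in (B,S):
    for k,v in D.items(): print(k,v.round(4))
def fit(M,W): # 2D rigid
    m,w=M.mean(0),W.mean(0);H=(M-m).T@(W-w);a=np.arctan2(H[0,1]-H[1,0],H[0,0]+H[1,1])
    R=np.array([[np.cos(a),-np.sin(a)],[np.sin(a),np.cos(a)]]);t=w-R@m
    return a,t,np.abs((M@R.T+t-W)).max()
# left in image = +y
Mb=np.array([[25,33],[25,-33],[-25,-33],[-25,33],[9,4.5],[9,-4.5]])/1e3
print('blade',fit(Mb,np.array([v[:2] for v in B.values()])),'z',np.mean([v[2] for v in B.values()]))
Ms=np.array([[-16,16],[-16,-16]])/1e3
a,t,e=fit(Ms,np.array([S['FL'][:2],S['FR'][:2]])); print('bed by front',a,t,e)
sl=np.mean([S[k][:2] for k in('LT','LB','RT','RB')],0); fr=(S['FL']+S['FR'])[:2]/2
print('yaw slot-front',np.arctan2(*(sl-fr)[::-1]),'dist',np.linalg.norm(sl-fr))
L=[(S['LT']-S['RT'])[:2],(S['LB']-S['RB'])[:2],(S['FL']-S['FR'])[:2]]
print('yaws',[np.arctan2(-v[0],v[1]) for v in L],'len',[np.linalg.norm(v) for v in L])
print('z',np.mean([S[k][2] for k in('FL','FR')]),'slotmid',sl,'pin',S['pin'])
a=-.17
E
```

```text
RL [ 0.5573 -0.1386  0.0405]
RR [ 0.5642 -0.2046  0.0404]
FR [ 0.514  -0.2096  0.0401]
FL [ 0.5072 -0.1438  0.0409]
NL [ 0.545  -0.1689  0.0397]
NR [ 0.5457 -0.1773  0.0396]
FL [0.5686 0.1738 0.0484]
FR [0.5639 0.1418 0.0504]
LT [0.603  0.1659 0.0489]
LB [0.5973 0.1669 0.0505]
RT [0.5981 0.1376 0.0486]
RB [0.5929 0.1387 0.0516]
pin [0.5963 0.1448 0.0563]
blade (np.float64(0.1025610969880401), array([ 0.53590838, -0.17411448]), np.float64(0.0006442410672554688)) z 0.04019804605886879
bed by front -0.14462314819490923 [0.58209054 0.15547343] 0.00016196351803557385
yaw slot-front -0.17312433985929923 dist 0.032027443147865625
yaws [np.float64(-0.16989978166282801), np.float64(-0.15513880664387664), np.float64(-0.14462314819490923)] len [np.float64(0.02871715963533123), np.float64(0.028467734440759774), np.float64(0.03232734441756756)]
z 0.049435061825709115 slotmid [0.59780625 0.15226227] pin [0.59629753 0.14482798 0.05626651]
```

The two-view fit is consistent:
- **Blade:** centre (0.536, -0.174), top at z 0.040, yaw 0.103.
- **Bed:** origin (0.582, 0.155), top at z 0.0495, yaw about -0.163.
- **Pin:** y about -7.6 mm in the bed frame.

Next I grasp the blade, carry it over and check it against the pin while hovering.

```bash
cat >> h.py <<'E'
BY=-.163; BO=np.array([.58205,.15505,.0495]); RB=np.array([[np.cos(BY),-np.sin(BY),0],[np.sin(BY),np.cos(BY),0],[0,0,1]])
GZ=.150
def bed(x,y,z): return BO+RB@np.array([x,y,z])   # blade-centre point in bed frame -> world
def tcp(x,y,z): return bed(x,y,z)+[0,0,GZ]
def st():
    o=manip.get_obs();p=RB.T@(o['tcp_pos']-[0,0,GZ]-BO)
    print('t',o['t'],'bed mm',(p*1e3).round(2),'F bed',(RB.T@o['ft_force']).round(1),'T',(RB.T@o['ft_torque']).round(2),'w',round(o['width'],4),'ff',o['finger_force']);return o
E
python3 - <<'E'
from h import *
import pickle
R=down(.1026);p=np.array([.5359,-.1741,.0382+GZ])
manip.move_to(p+[0,0,.06],R)
print(manip.movel(p,v=.1,contact_N=6))
st(); manip.move_gripper(.06,40); st()
manip.movel(p+[0,0,.10],v=.15); st()
manip.move_to(tcp(-.022,-.0076,.06),down(BY))
manip.movel(tcp(-.022,-.0076,.022),v=.1); manip.pause(.2)
st(); f=snap('wrist','h1'); pickle.dump(f,open('f2.pkl','wb'))
st()
c=f['frame'][190:390,150:410]; cv2.imwrite('pics/h1c.png',cv2.resize((255*(c/255.)**.6).astype(np.uint8),None,fx=3,fy=3,interpolation=2)[:,:,::-1])
E
```

```text
False
t 6.475 bed mm [   8.11 -332.16  -10.96] F bed [ 0.2 -0.4  0.3] T [ 0.02 -0.02  0.02] w 0.0854 ff 0.0
t 6.8 bed mm [   8.11 -332.33  -10.39] F bed [-2.3 -0.5  8.3] T [0.13 0.53 0.03] w 0.0645 ff 41.975734792649746
t 7.6167 bed mm [   7.56 -332.28   87.93] F bed [ 0.3 -0.1 -1.5] T [-0.    0.06 -0.04] w 0.0648 ff 44.31247238069773
t 9.5917 bed mm [-21.79  -7.54  22.62] F bed [ 0.2 -1.  -1.6] T [ 0.06  0.   -0.03] w 0.0644 ff 44.310784712433815
t 9.6417 bed mm [-21.85  -7.55  22.56] F bed [ 0.2  0.5 -0.7] T [0.04 0.07 0.01] w 0.0648 ff 44.31039232760668
```

View pics/h1c.png

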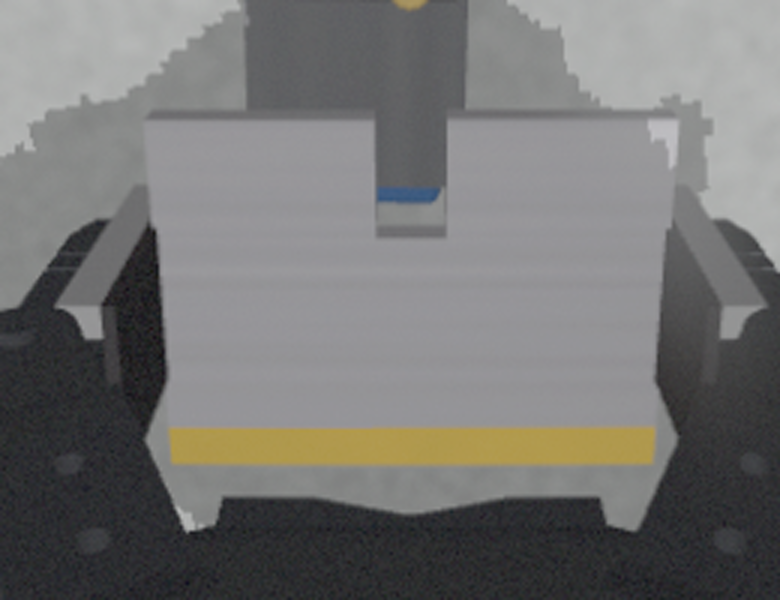

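Run:
```python
from h import *
import pickle
f=pickle.load(open('f2.pkl','rb'));o=f['obs']
q=lambda u,v:np.array([150,190])+(np.array([u,v])+.5)/3-.5
for z in (.0245,.0205,.0285):
  B={n:RB.T@(onz(f,q(*p),BO[2]+z,o)-BO)*1e3 for n,p in dict(RL=(147,119),RR=(678,119),NL=(376,228),NR=(447,228),FL=(170,465),FR=(655,465),NRL=(375,119),NRR=(447,119)).items()}
  print(z,{k:v[:2].round(1) for k,v in B.items()})
  print('width',B['RL'][1]-B['RR'][1],B['FL'][1]-B['FR'][1],'len',B['RL'][0]-B['FL'][0])
print('pin near edge',(RB.T@(onz(f,q(409,10),BO[2]+.008,o)-BO)*1e3).round(1))
print('bed edges',[(RB.T@(onz(f,q(u,90),BO[2],o)-BO)*1e3).round(1) for u in(246,466)])
```

```text
0.0245 {'RL': array([ 3.1, 24.2]), 'RR': array([  3.1, -40.8]), 'NL': array([-11.4,  -3.7]), 'NR': array([-11.4, -12.7]), 'FL': array([-46.9,  24.8]), 'FR': array([-46.8, -41.4]), 'NRL': array([ 3.1, -3.7]), 'NRR': array([  3.1, -12.5])}
width 65.0812638615008 66.17267350300011 len 49.98848516270553
0.0205 {'RL': array([ 1.7, 25.3]), 'RR': array([  1.7, -41.9]), 'NL': array([-13.3,  -3.6]), 'NR': array([-13.3, -12.8]), 'FL': array([-50. ,  25.9]), 'FR': array([-49.9, -42.5]), 'NRL': array([ 1.7, -3.6]), 'NRR': array([  1.7, -12.7])}
width 67.29045431902588 68.41891197745348 len 51.685349634216074
0.0285 {'RL': array([ 4.5, 23.1]), 'RR': array([  4.5, -39.7]), 'NL': array([-9.5, -3.9]), 'NR': array([ -9.5, -12.5]), 'FL': array([-43.8,  23.7]), 'FR': array([-43.7, -40.3]), 'NRL': array([ 4.5, -3.9]), 'NRR': array([  4.5, -12.4])}
width 62.872073403975676 63.92643502854676 len 48.29162069119499
pin near edge [12.9 -7.8  8. ]
bed edges [array([-1. , 16.1,  0. ]), array([ -1. , -16.1,   0. ])]
```

Blade and pin line up: the notch is at y -8.1 mm and the pin at -7.8 mm, so I correct by +0.4 mm. I lower it under contact sensing, then slide it back.

Run:
```python
from h import *
y=-.0072;R=down(BY)
manip.movel(tcp(-.0045,y,.020),R,v=.08); manip.pause(.2); st()
c=manip.movel(tcp(-.0045,y,-.0015),v=.015,contact_N=5); print(c); o=st()
z=(o['tcp_pos'][2]-GZ-BO[2])
if c and z<.0045:
    c=manip.movel(tcp(.004,y,z),v=.01,contact_N=8); print('slide',c); st()
```

```text
t 10.2083 bed mm [-4.83 -7.12 20.03] F bed [ 0.3  0.4 -0.7] T [0.01 0.04 0.02] w 0.0647 ff 44.31031309068203
True
t 11.225 bed mm [-4.49 -7.2   3.67] F bed [-1.1 -0.5  7.4] T [-0.01  0.23  0.01] w 0.0644 ff 44.915590547025204
slide True
t 11.8667 bed mm [ 1.14 -6.88  3.7 ] F bed [-2.6 -0.9  8.1] T [ 0.06  0.48 -0.06] w 0.0646 ff 44.96271450072527
```

Run:
```python
from h import *
import pickle
o=st(); z=o['tcp_pos'][2]-GZ-BO[2]
print(manip.movel(tcp(.004,-.0072,z),v=.006,contact_N=10)); st()
manip.move_gripper(.085); manip.pause(.2); st()
manip.movel(tcp(-.005,-.0072,.06),v=.12); manip.movel(tcp(-.005,-.0072,.12),v=.15); manip.pause(.2)
f=snap('wrist','r1'); pickle.dump(f,open('f3.pkl','wb')); st()
c=f['frame'][120:320,150:410]; cv2.imwrite('pics/r1c.png',cv2.resize((255*(c/255.)**.6).astype(np.uint8),None,fx=3,fy=3,interpolation=2)[:,:,::-1])
```

```text
t 11.8667 bed mm [ 1.14 -6.88  3.7 ] F bed [-2.6 -0.9  8.1] T [ 0.06  0.48 -0.06] w 0.0646 ff 44.96271450072527
True
t 12.1917 bed mm [ 1.5  -6.84  3.71] F bed [-2.2 -0.9  8.9] T [-0.05  0.44 -0.14] w 0.065 ff 44.97274652123451
t 12.7333 bed mm [ 1.28 -7.    3.19] F bed [ 0.9  0.1 -0.7] T [ 0.05 -0.05  0.02] w 0.0851 ff 0.0
t 14.1583 bed mm [ -5.16  -7.27 119.04] F bed [ 0.2 -0.1 -0.1] T [0.01 0.04 0.03] w 0.0846 ff 0.0
```

View pics/r1c.png

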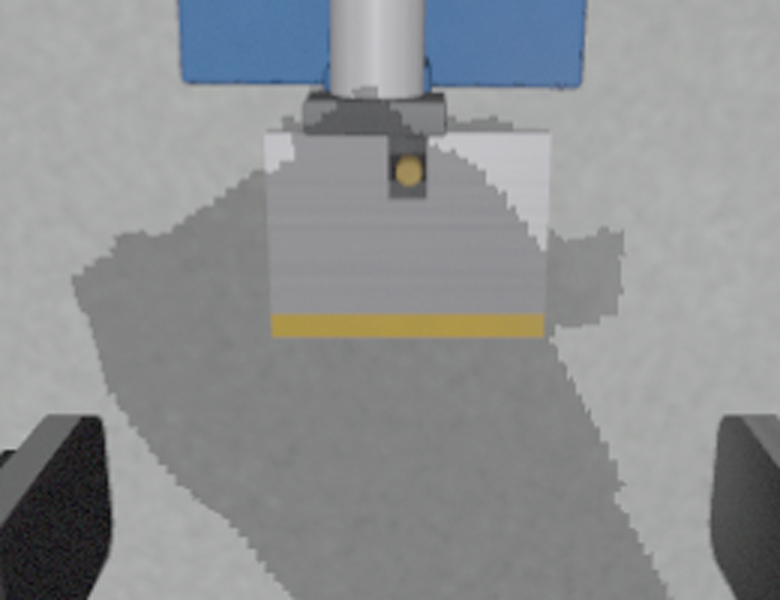

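Run:
```python
from h import *
import pickle
f=pickle.load(open('f3.pkl','rb'));o=f['obs']
q=lambda u,v:np.array([150,120])+(np.array([u,v])+.5)/3-.5
for n,p,z in [('FL',(271,338),4),('FR',(544,338),4),('RL',(264,132),4),('RR',(550,132),4),('NL',(389,197),4),('NR',(427,197),4),('pin',(408,171),8),('fenceL',(304,133),12),('fenceR',(446,133),12)]:
    print(n,(RB.T@(onz(f,q(*p),BO[2]+z/1e3,o)-BO)*1e3).round(1))
```

```text
FL [-25.6  25.8   4. ]
FR [-25.6 -40.9   4. ]
RL [24.9 25.5  4. ]
RR [ 24.9 -40.5   4. ]
NL [ 9.6 -3.2  4. ]
NR [  9.6 -12.1   4. ]
pin [16.5 -7.7  8. ]
fenceL [25.9 15.5 12. ]
fenceR [ 25.9 -16.2  12. ]
```

The pin is inside the notch and the blade is square. It reads about 0–1 mm short of the fence, so I seat it firmly with a gentle push on the front edge using closed fingers.

Run:
```python
from h import *
import pickle
R=down(BY); Z=.173-GZ-.003
manip.move_gripper(0.0)
manip.movel(tcp(-.055,-.005,.10),R,v=.15); manip.movel(tcp(-.055,-.005,Z),v=.12,contact_N=8); manip.pause(.2); st()
c=manip.movel(tcp(-.040,-.005,Z),v=.03,contact_N=6); print(c)
if not c: print(manip.movel(tcp(-.028,-.005,Z),v=.008,contact_N=8))
st(); manip.pause(.1); st()
manip.movel(tcp(-.055,-.005,Z),v=.03); manip.movel(tcp(-.055,-.005,.10),v=.12)
manip.move_gripper(.085);manip.movel(tcp(-.005,-.0072,.12),v=.15); manip.pause(.3)
f=snap('wrist','r2'); pickle.dump(f,open('f4.pkl','wb')); st()
c=f['frame'][120:320,150:410]; cv2.imwrite('pics/r2c.png',cv2.resize((255*(c/255.)**.6).astype(np.uint8),None,fx=3,fy=3,interpolation=2)[:,:,::-1])
```

```text
t 16.45 bed mm [-54.79  -4.94  20.71] F bed [-0.6  0.1  0.5] T [-0.06  0.05  0.01] w -0.0003 ff 0.0
False
True
t 17.9583 bed mm [-34.41  -4.94  19.53] F bed [ 0.3 -0.   0.2] T [ 0.01  0.06 -0.01] w 0.0001 ff 0.0018452115909894928
t 18.0583 bed mm [-34.43  -5.07  19.35] F bed [-0.3 -0.  -0.6] T [ 0.06  0.03 -0.01] w 0.0002 ff 0.0
t 21.35 bed mm [ -5.31  -7.1  119.96] F bed [-0.4  1.1 -0.4] T [-0.    0.03 -0.02] w 0.0853 ff 0.0
```

View pics/r2c.png

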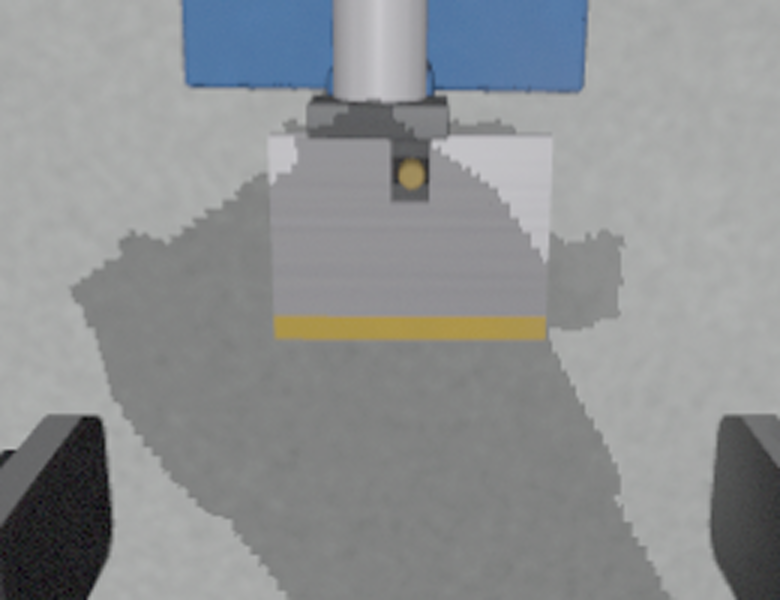

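```bash
python3 -c "
from plant import manip
print(manip.finish_job())"
```

```text
the job is handed in; nothing more can be done
None
```

The blade is released flat on the bed with its notch over the pin and its rear edge pushed square against the fence. I handed the job in at about 21 s; by eye any remaining gap is under 1 mm, but no verdict came back.

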